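Run the syringe pump's pusher block back to its end stop

ROBOT

A 7-joint arm with a two-finger parallel gripper is mounted at the origin on the work surface. World frame = base frame: x ahead of the robot, y to its left, z up, the work surface at z = 0. Lengths are in m, angles in rad, forces in N, time in s.
With the tool pointing down it reaches from about 0.4 to 0.85 m from the base axis. Payload 4.5 kg.
Tool frame: the origin (TCP) lies midway between the tips of the shut fingers; the grasp point (between the pads) lies 19 mm behind it; z points along the fingers, y is the direction in which the jaws open and shut (so a half turn about z gives the same grasp; the last joint's range is limited). The gripper opens to 88 mm and grips with 3 to 60 N. Pads are 18 mm wide; open, the fingers measure 123 mm over their backs; the gripper's body (75 mm by 187 mm) begins 45 mm behind the grasp point.
Start: joints at [-1.172, 0.689, -0.195, 1.565, 0.157, 0.902, -0.215], TCP at [0.223, 0.584, 0.239] pointing down, gripper open.
Joint ranges: [-3.01, 3.01], [-0.46, 2.08], [-1.47, 1.51], [0.13, 2.56], [-1, 4.14], [0.04, 2.09], [-2.66, 2.66]. Speed limits (rad/s): [2.57, 2.57, 3.14, 3.14, 3.14, 3.14, 3.14].

INTERFACE

Orientations are given as a unit quaternion [x, y, z, w].
In Python, from plant import r gives the robot as it stands. The module is installed in compiled form; this text tells all that it offers.
- The arm moves only by the tool carry_out, never from a script. Its argument "commands" is a list of rows, each a list of 6 numbers: the shift along the tool's x, y, z in m, then the turn, a rotation vector about the tool's x, y, z in degrees. In form: [[dx, dy, dz, wx, wy, wz], ...]. A call has 1 to 12 rows; each row is the pose to reach, as a shift and turn from the pose commanded when the call began, along the tool's axes at that moment; what a row does not reach only later rows make up. A row lasts 1/10 s, in which the tool goes at most 50 mm and 8.59 degrees, less where a joint would pass 70% of its speed; a pose out of reach is approached as far as the arm can. A call with a gripper value outside its range is refused whole. "fingers" is the closure in counts, from 0 (fully open) to 255 (shut), set as the call begins (left out, the last holds). The fingers move at their own pace and stop on an object; "grip_force" is the grip in N (left out, the last holds). Time passes only in rows, so rows that repeat a pose let the fingers close. It gives the time, the measured TCP pose, the force and the opening at its end, in the units of the state.
- r.get_state(): the state, without advancing time (a new reading comes with each control period).
- r.snapshot(name): name is "scene" or "top" or "wrist"; returns a dict with "img" (480x640x3 uint8, blue, green, red), "intrinsics" (3x3 intrinsics, pixels), "k1" (the pictures are not rectified: a ray, as slopes to the right and down, at radius r is drawn at 1 + k1 r^2 times it, then the intrinsics apply), "extrinsics" (4x4, takes a point from camera to world coordinates); the wrist camera has in their place "tool_from_camera" (4x4, takes a point from camera to tool coordinates, whose origin is the TCP and whose axes are the flange's). Camera axes: x right, y down, z forward; pixel columns grow to the right and rows downward; lengths in m; the calibration is good to about 2 mm. A picture is of the moment at which its call begins: read the wrist's pose just before it. There is no depth.
- r.finish_job(): hands the job in, once; it reports no verdict.
Trained networks look in a picture, given as the dict that the camera call returned (one of the last four; its "shot" number tells which), for a name from the list of things; names that differ only in an ending like _2 or _b are one class to them, and where a whole thing is asked for, a point or a joint stands for the part that bears it (a point fixed in the world has none). Each returns a list of dicts, best first, with "p" (0 to 1); they miss things now and then, are a little off and sometimes report something else, mostly with a low value. They report only what shows in the picture. A call takes as long as a camera call.
- r.spot_in(picture, label): "xyz" ([x, y, z] in m, in world coordinates, good to about 4 mm: the middle of the surface that is visible of it).
- r.spot_point(picture, label): "xyz" ([x, y, z] in m, in world coordinates, good to about 4 mm: a listed point, or the origin of a listed thing).
The state is a dict: "clock": time; "q": joint angles; "qd": joint speeds; "joint_torque": joint torques, N m; "tool_pos": TCP position; "eef_rot": TCP orientation; "contact_force": force on the tool from outside, world axes, zero at the start; "moment": the same for the moment, N m; "opening": opening from 0.0 (shut) to 1.0 (fully open).
Only numpy, scipy, OpenCV 4.12 (cv2) and the standard library are available. Lean on these libraries where they do the work, as an engineer would, in place of code of your own. Each camera call takes 0.05 s, during which the arm holds its last target.

TASK

The syringe pump has to be made ready for its next syringe: with the fingertips, press the red release button on top of the black pusher block and, keeping it held down, push the block along its rods all the way back against the end stop at the control housing. Then let go so that the button pops up and locks the block there. Use light fingertip force only, do not pinch the block or force it, and leave the syringe, bottle, flask and cork ring on the bench where they are.

Things in the scene. Friction and masses are not known exactly. Their poses are not given: they have to be found in the camera images.
- pump: Heavy benchtop syringe pump, fixed; white chassis 150 (x) by 385 mm (y). Origin on the bench at mid-rods, z up; +y runs along the rods to the white control housing (blue panel; y 96 to 185, x +-75, 107 mm high). Grey syringe saddle and black clamp at y -190 to -116, up to 100 mm high. Two steel rods (x +-36) and a brass screw (x 0), axes 60 mm up, carry the black pusher block.
- end_stop (a point): Fixed point on the pump between the two black rubber stop collars (22 mm in diameter, one on each rod) at the control housing; x 0, y 90, z 60 mm in the pump's frame, its axes the pump's. The block's flat rear face meets the collars here when it is fully back.
- shoulder (a point): Mid-point, on the moving block, of the front face of its shoulder, 10 mm above the deck. Block: 104 (x) by 66 mm (y), underside 36, flat deck 86 mm above the bench. The shoulder, along the block's rear (+y) edge, is 104 mm wide, 19 mm thick and 20 mm high (top at 106 mm): a finger on the button can push against its front face towards +y. The block's rear face is 19 mm behind this point.
- pusher (a joint): Position of the pusher block along the rods in m, growing along the pump's +y: 0 at the syringe end, 0.129 against the end stop. Starts between 0.002 and 0.05. With the button up a half-nut sits in the lead screw's thread (6 mm pitch) and locks the block but for 1 to 2 mm of give; let go between threads, it clicks into the nearest. With the button down the block slides with about 2 N.
- release (a joint): How far the red button is pressed, in m: 0 up (half-nut engaged, block locked), 0.006 fully down (hard stop). The nut is clear of the screw only beyond 0.0041, so keep it well down. Sprung: 2.5 N starts it moving, about 4.2 N holds it just clear, 5 N fully down. It springs back up by itself; at the end stop it comes fully up, the nut in the last thread.
- release_top (a point): Centre of the top face of the round red button, 31 mm in diameter; moves with button and block, axes the pump's. Up, it is 96 mm above the bench, 10 above the deck, 10 below the shoulder's top; pressed, still 4 above the deck. In the pump's frame x = 0, y = pusher value minus 84 mm. The shoulder's front face is 26 mm from it towards +y, the block's front edge 21 mm towards -y.
- syringe: Loose 20 ml plastic syringe lying on the bench, about 145 mm long (its x axis, thumb rest at +x), barrel 22 mm in diameter, flange 36 mm wide. Origin on the bench under it. Leave alone.
- bottle: Loose amber glass bottle with a blue cap, 62 mm in diameter, 130 mm high, standing. Origin at the centre of its underside. Leave alone.
- flask: Loose conical glass flask, 68 mm in diameter at the foot, 106 mm high, standing. Origin at the centre of its underside. Leave alone.
- cork_ring: Loose cork flask ring lying flat, 84 mm outer diameter, 28 mm high. Origin at the centre of its underside. Leave alone.

How it is judged:
On the way, in this order (a step that is already met when the one before it is completed fails the run):
1. the release button is held down with the block still away from its end stop (value of joint release above 0.0036 m and value of joint pusher below 0.115 m), for 0.15 s.
2. the block reaches its end stop with the button still held down (value of joint release above 0.002 m and value of joint pusher above 0.126 m), for 0.05 s.
At the end, for the whole second after the job is handed in: The pusher block rests within 3 mm of its end stop, the release button is fully up (less than 0.8 mm pressed) so that the block is locked, and the syringe, bottle, flask and cork ring are within 15 mm of where they stood, bottle and flask upright (value of joint pusher above 0.126 m and value of joint release below 0.0008 m and velocity of joint pusher between -0.003 and 0.003 m/s and distance of each of syringe, bottle, flask, cork_ring from where it was at the start of the episode below 0.015 m and angle between each of bottle, flask's own z axis and vertical below 0.1 rad); the robot touches nothing.
It fails at once if the pump or its block is pressed or pushed with more than 40 N (contact force between the fingers and pump above 40 N).
It fails at once if the fingers straddle the pusher block to pinch it instead of pressing and pushing from above (z of the grasp point in the frame of release_top between -0.06 and 0 m and x of the grasp point in the frame of release_top between -0.05 and 0.05 m and y of the grasp point in the frame of release_top between -0.02 and 0.045 m).
It fails at once if a bystander is knocked, carried or lifted (distance of any of syringe, bottle, flask, cork_ring from where it was at the start of the episode above 0.025 m).
It also fails if it takes over 38 s, if anything falls off the work surface, if the arm or the gripper's body presses on something with over 40 N, if the wrist force passes 120 N, or if a joint passes its speed limit or range.

## Working session

There is one attempt and no reset: what is moved stays moved. The work goes in short steps, Python scripts to look and compute and a tool call to move; the robot and the scene stay as the last step left them, time stands still between calls to the robot, and variables do not carry over. Pictures are saved under pics/ and viewed, and the job is handed in when it is done.

Besides the shell and the picture viewer there is one more tool, called after "Emit:" as name([rows], argument=value, ...), one row to a line, values as JSON. carry_out: Moves the arm, as the interface text tells. Its arguments: {"type":"object","properties":{"commands":{"type":"array","items":{"type":"array","items":{"type":"number"}}},"fingers":{"type":"number"},"grip_force":{"type":"number"}},"required":["commands"]}

```bash
mkdir -p pics; cat > h.py <<'E'
from plant import r
import numpy as np, cv2
from scipy.spatial.transform import Rotation as R
np.set_printoptions(precision=4,suppress=True)
def st():
    s=r.get_state(); print('t',s['clock'],'pos',np.array(s['tool_pos']),'q',np.array(s['eef_rot']),'F',np.array(s['contact_force']),'op',s['opening']); return s
E
python3 - <<'E'
from h import *
s=st(); print(R.from_quat(s['eef_rot']).as_matrix())
for c in ['scene','top']:
    p=r.snapshot(c); cv2.imwrite(f'pics/{c}0.png',p['img'])
    for l in ['release_top','shoulder','end_stop','pump','syringe','bottle','flask','cork_ring']:
        print(c,l,[(np.array(d['xyz']),round(d['p'],2)) for d in r.spot_point(p,l)[:2]])
print(r.get_state()['clock'])
E
```

```text
t 0.0 pos [0.2228 0.5833 0.2379] q [ 0.1813  0.9834 -0.0009 -0.0001] F [-0.2757  0.4319  0.1882] op 0.9993307137829622
[[-0.9342  0.3567 -0.0005]
 [ 0.3567  0.9342 -0.0017]
 [-0.0001 -0.0018 -1.    ]]
scene release_top [(array([0.5576, 0.0337, 0.0973]), 0.59)]
scene shoulder [(array([0.5552, 0.0561, 0.0964]), 0.81)]
scene end_stop [(array([0.5559, 0.1908, 0.0582]), 0.79)]
scene pump []
scene syringe [(array([ 0.4215,  0.0604, -0.0024]), 0.87)]
scene bottle [(array([0.6979, 0.2231, 0.0034]), 0.72)]
scene flask [(array([0.6907, 0.0883, 0.0024]), 0.81)]
scene cork_ring [(array([ 0.6906, -0.0246,  0.0013]), 0.97)]
top release_top [(array([0.5509, 0.035 , 0.0967]), 0.57)]
top shoulder [(array([0.5581, 0.0593, 0.0921]), 0.69)]
top end_stop [(array([0.5579, 0.1846, 0.057 ]), 0.92)]
top pump [(array([0.5575, 0.0955, 0.0027]), 0.69)]
top syringe [(array([ 0.4259,  0.0601, -0.0013]), 0.84), (array([0.6873, 0.0878, 0.0027]), 0.33)]
top bottle [(array([0.7037, 0.2268, 0.0004]), 0.8), (array([0.556 , 0.0935, 0.0022]), 0.49)]
top flask [(array([0.6885, 0.0893, 0.001 ]), 0.64)]
top cork_ring [(array([ 0.6929, -0.0233,  0.0019]), 0.65)]
0.9
```

View pics/scene0.png

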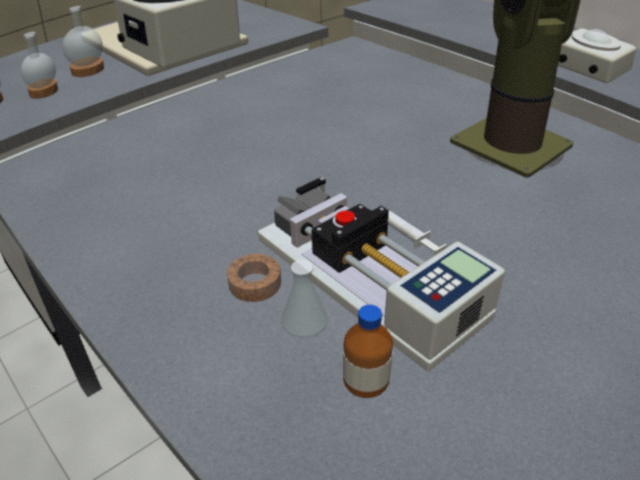

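View pics/top0.png

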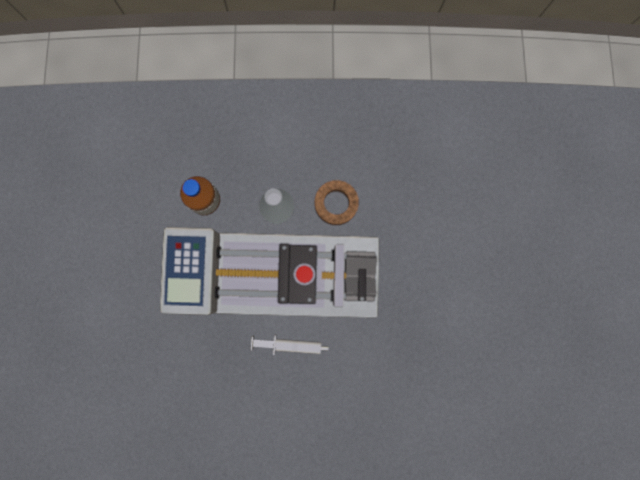

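```bash
cat >> h.py <<'E'
def px2w(p,uv,z):
    K=np.array(p['intrinsics']);k1=p['k1'];T=np.array(p['extrinsics'])
    D=np.array([k1,0,0,0,0.])
    x=cv2.undistortPoints(np.array(uv,float).reshape(-1,1,2),K,D).reshape(-1,2)
    d=np.c_[x,np.ones(len(x))]@T[:3,:3].T; o=T[:3,3]
    return o+d*((z-o[2])/d[:,2])[:,None]
def red(p):
    b,g,r_=[p['img'][...,i].astype(int) for i in range(3)]
    m=((r_>150)&(g<70)&(b<70)).astype(np.uint8)
    n,l,s,c=cv2.connectedComponentsWithStats(m); i=1+np.argmax(s[1:,4]); return c[i],s[i]
E
python3 - <<'E'
from h import *
for c in ['scene','top']:
    p=r.snapshot(c); u,s=red(p); print(c,u,s,px2w(p,[u],.096))
    if c=='top':
        print('yaw deck edge',px2w(p,[[218,233.5],[334,236],[218,316],[378,317.5]],.012))
        i=p['img'][215:335,150:390]; cv2.imwrite('pics/tz.png',cv2.resize(i,None,fx=3.3,fy=3.3,interpolation=cv2.INTER_CUBIC))
E
```

```text
scene [344.7421 216.0629] [336 211  18  11 159] [[0.5549 0.0327 0.096 ]]
top [303.9415 273.7128] [297 266  15  16 188] [[0.5545 0.0337 0.096 ]]
yaw deck edge [[ 0.6335  0.1973  0.012 ]
 [ 0.628  -0.0229  0.012 ]
 [ 0.4778  0.1959  0.012 ]
 [ 0.474  -0.1045  0.012 ]]
```

View pics/tz.png

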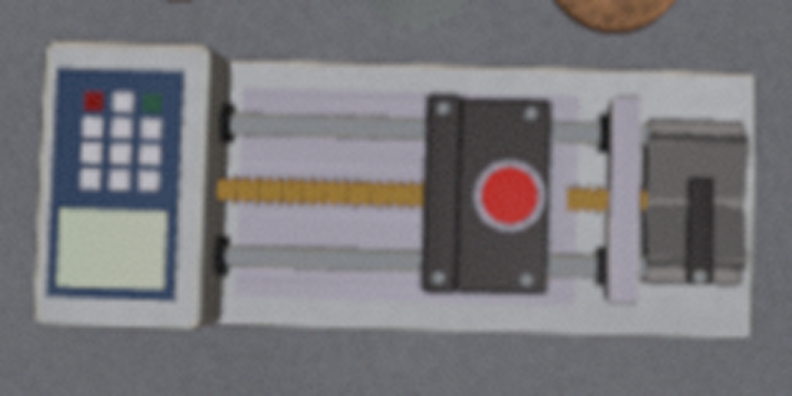

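Emit:
carry_out([
  [-0.015, -0.012, 0, 0, 0, 3],
  [-0.04, -0.03, 0, 0, 0, 8],
  [-0.075, -0.058, 0, 0, 0, 14],
  [-0.11, -0.085, 0, 0, 0, 20],
  [-0.145, -0.111, 0, 0, 0, 27],
  [-0.18, -0.138, 0, 0, 0, 34],
  [-0.215, -0.165, 0, 0, 0, 41],
  [-0.25, -0.192, 0, 0, 0, 48],
  [-0.285, -0.219, 0, 0, 0, 55],
  [-0.32, -0.246, 0, 0, 0, 62],
  [-0.35, -0.269, 0, 0, 0, 67],
  [-0.37, -0.284, 0, 0, 0, 70.5],
], fingers=255, grip_force=10)

```text
clock: 2.2
tool_pos: [0.4688, 0.1835, 0.239]
eef_rot: [0.718, 0.696, 0.0, 0.001]
contact_force: [-0.1, 0.7, -1.0]
opening: 0.006
```

```bash
cat >> h.py <<'E'
def to(w):
    s=st(); M=R.from_quat(s['eef_rot']).as_matrix(); print(M)
    print('heading',np.degrees(np.arctan2(M[1,0],M[0,0])),'delta tool',M.T@(np.array(w)-s['tool_pos']))
E
python3 -c "
from h import *
to([.555,.043,.13])"
```

```text
t 2.2 pos [0.4688 0.1835 0.239 ] q [0.718  0.696  0.0001 0.0007] F [-0.1047  0.6663 -1.0244] op 0.0064854412742590805
[[ 0.0311  0.9995  0.0012]
 [ 0.9995 -0.0311 -0.0008]
 [-0.0008  0.0012 -1.    ]]
heading 88.21697097360689 delta tool [-0.1377  0.0903  0.1092]
```

Emit:
carry_out([
  [-0.02, 0.013, 0.012, 0, 0, 0],
  [-0.05, 0.033, 0.035, 0, 0, 0],
  [-0.085, 0.056, 0.065, 0, 0, 0],
  [-0.115, 0.075, 0.09, 0, 0, 0],
  [-0.132, 0.086, 0.104, 0, 0, 0],
  [-0.138, 0.09, 0.109, 0, 0, 0],
  [-0.138, 0.09, 0.109, 0, 0, 0],
  [-0.138, 0.09, 0.109, 0, 0, 0],
])

```text
clock: 3.0
tool_pos: [0.5537, 0.0482, 0.1304]
eef_rot: [0.715, 0.699, 0.001, -0.0]
contact_force: [0.8, -0.0, -0.8]
opening: 0.007
```

```bash
python3 -c "
from h import *
to([.555,.043,.098])
for c in ['scene','wrist']:
    p=r.snapshot(c); i=p['img']
    if c=='scene': i=cv2.resize(i[150:350,230:500],None,fx=2.9,fy=2.9,interpolation=cv2.INTER_CUBIC)
    cv2.imwrite('pics/%s1.png'%c,i)
"
```

```text
t 3.0 pos [0.5537 0.0482 0.1304] q [ 0.715   0.6991  0.0007 -0.0004] F [ 0.7955 -0.0015 -0.7612] op 0.006895080138099747
[[ 0.0225  0.9997  0.0004]
 [ 0.9997 -0.0225  0.0015]
 [ 0.0015  0.0004 -1.    ]]
heading 88.70818470346146 delta tool [-0.0053  0.0014  0.0324]
```

View pics/scene1.png

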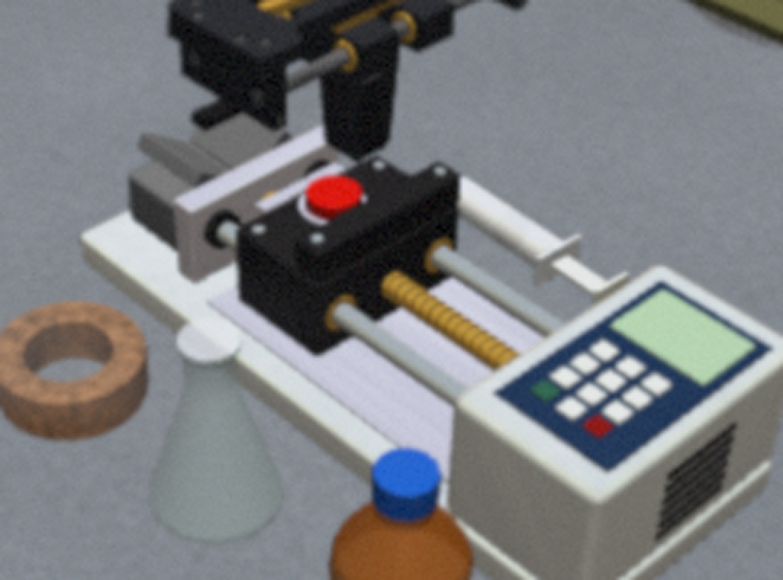

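View pics/wrist1.png

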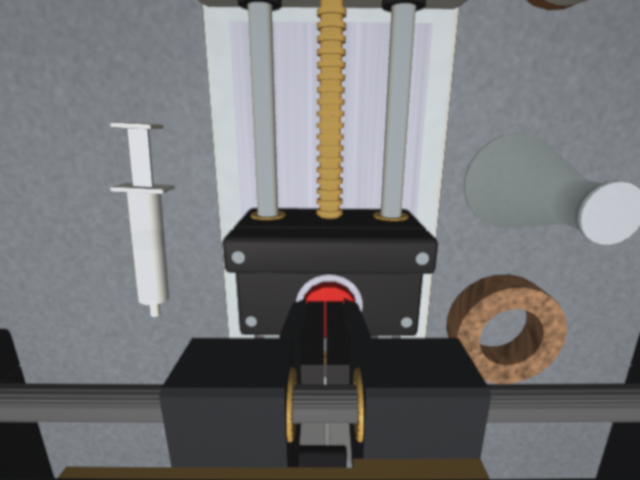

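```bash
python3 -c "
from h import *
s=st(); p=r.snapshot('wrist')
T=np.eye(4);T[:3,:3]=R.from_quat(s['eef_rot']).as_matrix();T[:3,3]=s['tool_pos']
p['extrinsics']=T@np.array(p['tool_from_camera'])
print('shoulder front top',px2w(p,[[230,272],[330,271],[434,270]],.106))
print('shoulder rear top',px2w(p,[[330,236]],.106))
print('button top edge',px2w(p,[[330,283]],.096))
print('screw',px2w(p,[[331,40],[331,190]],.065))
for l in ['release_top','shoulder','end_stop']: print(l,[(np.array(d['xyz']),round(d['p'],2)) for d in r.spot_point(p,l)[:2]])
to([.555,.043,.098])
"
```

```text
t 3.1 pos [0.5538 0.0485 0.1307] q [ 0.7147  0.6994  0.0009 -0.0001] F [ 0.25    0.6154 -0.0614] op 0.004597658805573437
shoulder front top [[0.5089 0.061  0.106 ]
 [0.5575 0.0605 0.106 ]
 [0.6081 0.0599 0.106 ]]
shoulder rear top [[0.5578 0.0782 0.106 ]]
button top edge [[0.5575 0.0498 0.096 ]]
screw [[0.5604 0.1685 0.065 ]
 [0.5592 0.093  0.065 ]]
release_top [(array([0.5556, 0.034 , 0.0984]), 0.78)]
shoulder [(array([0.5579, 0.0572, 0.093 ]), 0.79)]
end_stop [(array([0.56  , 0.1859, 0.0547]), 0.73)]
t 3.3 pos [0.5539 0.0474 0.1303] q [0.7152 0.6989 0.0005 0.0001] F [1.0675 0.4551 0.304 ] op 0.005092254589895619
[[ 0.023   0.9997  0.0008]
 [ 0.9997 -0.023   0.0005]
 [ 0.0005  0.0008 -1.    ]]
heading 88.68465086776368 delta tool [-0.0044  0.0012  0.0323]
```

Emit:
carry_out([
  [-0.003, 0.002, 0.01, 0, 0, 0],
  [-0.004, 0.002, 0.02, 0, 0, 0],
  [-0.004, 0.002, 0.028, 0, 0, 0],
  [-0.004, 0.002, 0.031, 0, 0, 0],
  [-0.004, 0.002, 0.031, 0, 0, 0],
  [-0.004, 0.002, 0.031, 0, 0, 0],
])

```text
clock: 3.9
tool_pos: [0.5559, 0.0424, 0.0986]
eef_rot: [0.716, 0.698, 0.0, -0.0]
contact_force: [-0.3, -0.5, -0.7]
opening: 0.01
```

Emit:
carry_out([
  [0, 0, 0.002, 0, 0, 0],
  [0, 0, 0.004, 0, 0, 0],
  [0, 0, 0.006, 0, 0, 0],
  [0, 0, 0.006, 0, 0, 0],
])

```text
clock: 4.3
tool_pos: [0.5562, 0.0424, 0.0929]
eef_rot: [0.716, 0.698, 0.0, 0.0]
contact_force: [-0.5, 0.7, 4.5]
opening: 0.002
```

Emit:
carry_out([
  [0, 0, 0.001, 0, 0, 0],
  [0, 0, 0.002, 0, 0, 0],
  [0, 0, 0.002, 0, 0, 0],
])

```text
clock: 4.6
tool_pos: [0.5562, 0.0425, 0.0908]
eef_rot: [0.716, 0.698, 0.0, 0.0]
contact_force: [0.7, 0.9, 5.4]
opening: 0.008
```

```bash
python3 -c "
from h import *
st()
p=r.snapshot('scene');cv2.imwrite('pics/s2.png',cv2.resize(p['img'][160:290,270:430],None,fx=4.5,fy=4.5,interpolation=cv2.INTER_CUBIC))
st()"
```

```text
t 4.6 pos [0.5562 0.0425 0.0908] q [0.7157 0.6985 0.0004 0.0002] F [0.7012 0.9284 5.4294] op 0.008197440300859189
t 4.65 pos [0.5562 0.0425 0.0908] q [0.7157 0.6984 0.0004 0.0002] F [ 0.3615 -0.4764  4.3877] op 0.00827420291983046
```

View pics/s2.png

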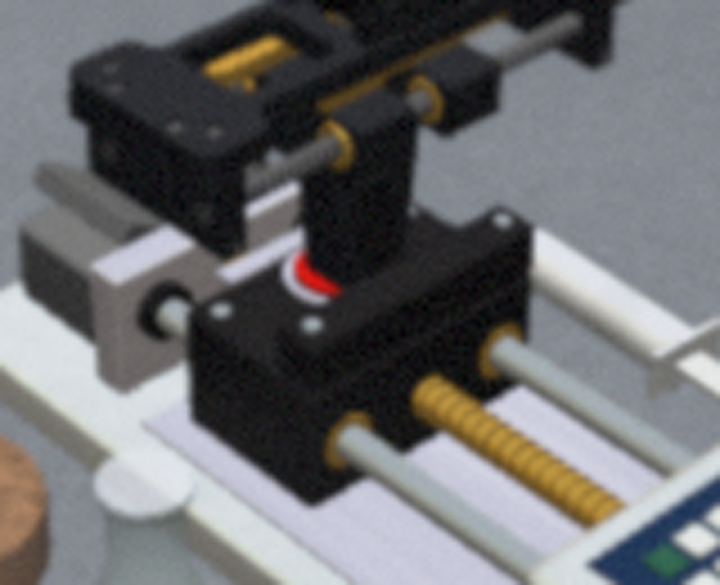

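The fingertip presses the rear half of the button, which is nearly flush with the deck. I'll press a little further to find the hard stop.

Emit:
carry_out([
  [0, 0, 0.0005, 0, 0, 0],
  [0, 0, 0.001, 0, 0, 0],
  [0, 0, 0.001, 0, 0, 0],
])

```text
clock: 4.95
tool_pos: [0.5562, 0.0425, 0.0904]
eef_rot: [0.716, 0.698, 0.0, 0.0]
contact_force: [0.7, 0.3, 10.5]
opening: 0.005
```

Emit:
carry_out([
  [0.003, 0, 0, 0, 0, 0],
  [0.006, 0, 0, 0, 0, 0],
  [0.01, 0, 0, 0, 0, 0],
  [0.014, 0, 0, 0, 0, 0],
  [0.018, 0, 0, 0, 0, 0],
  [0.02, 0, 0, 0, 0, 0],
  [0.02, 0, 0, 0, 0, 0],
])

```text
clock: 5.65
tool_pos: [0.5568, 0.0625, 0.0904]
eef_rot: [0.716, 0.698, 0.001, 0.0]
contact_force: [-0.4, 1.3, 9.5]
opening: 0.004
```

```bash
python3 -c "
from h import *
st()
p=r.snapshot('scene');cv2.imwrite('pics/s3.png',cv2.resize(p['img'][160:320,270:470],None,fx=3.6,fy=3.6,interpolation=cv2.INTER_CUBIC))
st()"
```

```text
t 5.65 pos [0.5568 0.0625 0.0904] q [0.7157 0.6985 0.0005 0.0004] F [-0.3601  1.2766  9.5047] op 0.004185364837762386
t 5.7 pos [0.5568 0.0625 0.0904] q [0.7157 0.6984 0.0005 0.0003] F [-0.5379  0.2454  8.8131] op 0.0050161554898422635
```

View pics/s3.png

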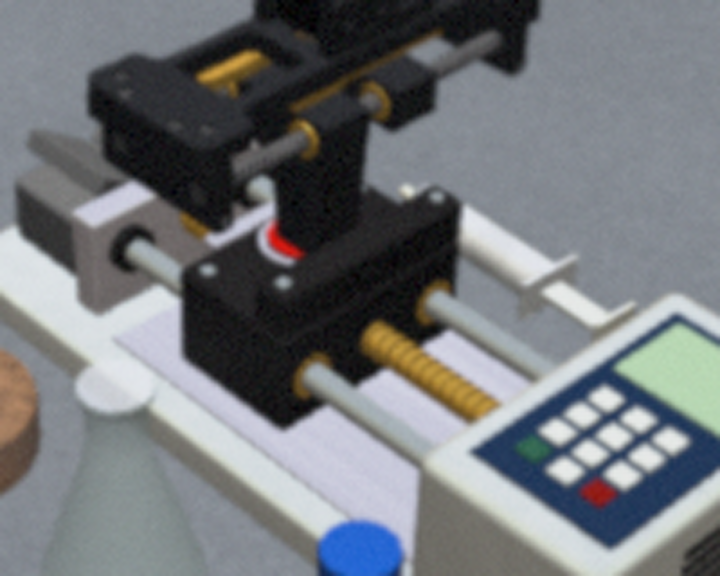

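The block slides with the finger. I'll keep pushing.

Emit:
carry_out([
  [0.003, 0, 0, 0, 0, 0],
  [0.008, 0, 0, 0, 0, 0],
  [0.014, 0, 0, 0, 0, 0],
  [0.021, 0, 0, 0, 0, 0],
  [0.028, 0, 0, 0, 0, 0],
  [0.035, 0, 0, 0, 0, 0],
  [0.042, 0, 0, 0, 0, 0],
  [0.049, 0, 0, 0, 0, 0],
  [0.056, 0, 0, 0, 0, 0],
  [0.061, 0, 0, 0, 0, 0],
  [0.065, 0, 0, 0, 0, 0],
  [0.065, 0, 0, 0, 0, 0],
])

```text
clock: 6.9
tool_pos: [0.5587, 0.1281, 0.0904]
eef_rot: [0.715, 0.699, 0.001, 0.0]
contact_force: [1.0, 1.6, 8.2]
opening: 0.0
```

```bash
python3 -c "
from h import *
s=st();p=r.snapshot('wrist')
T=np.eye(4);T[:3,:3]=R.from_quat(s['eef_rot']).as_matrix();T[:3,3]=s['tool_pos']
print('tfc',T@np.array(p['tool_from_camera']))
cv2.imwrite('pics/w4.png',p['img'])
for l in ['shoulder','end_stop']: print(l,[(np.array(d['xyz']),round(d['p'],2)) for d in r.spot_point(p,l)[:2]])
p=r.snapshot('scene');cv2.imwrite('pics/s4.png',cv2.resize(p['img'][160:340,270:510],None,fx=3.2,fy=3.2,interpolation=cv2.INTER_CUBIC))
st()"
```

```text
t 6.9 pos [0.5587 0.1281 0.0904] q [0.7155 0.6986 0.0009 0.0004] F [1.0251 1.5547 8.2485] op 0.00041259118080295325
tfc [[ 0.9997 -0.0223 -0.005   0.561 ]
 [-0.0228 -0.9497 -0.3123  0.2085]
 [ 0.0022  0.3124 -0.95    0.2363]
 [ 0.      0.      0.      1.    ]]
shoulder [(array([0.5622, 0.1432, 0.0923]), 0.87)]
end_stop [(array([0.5584, 0.1874, 0.0553]), 0.76)]
t 7.1 pos [0.5587 0.128  0.0904] q [0.7156 0.6985 0.0011 0.0003] F [0.3293 0.9304 8.4632] op 0.004045760912105311
```

View pics/s4.png

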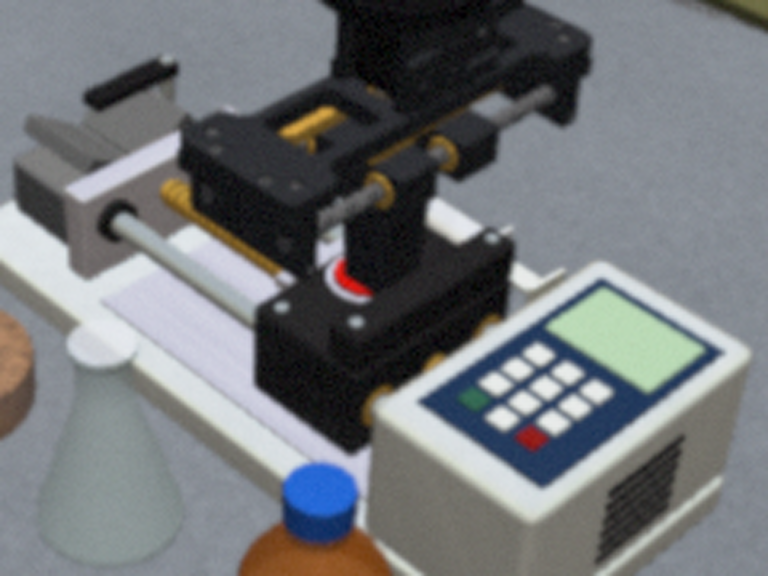

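View pics/w4.png

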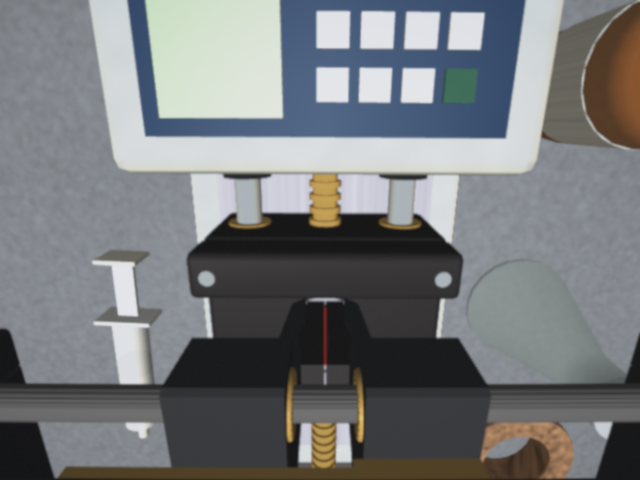

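Emit:
carry_out([
  [0.003, 0, 0, 0, 0, 0],
  [0.007, 0, 0, 0, 0, 0],
  [0.011, 0, 0, 0, 0, 0],
  [0.015, 0, 0, 0, 0, 0],
  [0.018, 0, 0, 0, 0, 0],
  [0.02, 0, 0, 0, 0, 0],
  [0.02, 0, 0, 0, 0, 0],
])

```text
clock: 7.8
tool_pos: [0.5592, 0.1475, 0.0904]
eef_rot: [0.716, 0.698, 0.001, 0.001]
contact_force: [0.3, 0.3, 9.3]
opening: 0.008
```

Emit:
carry_out([
  [0.001, 0, 0, 0, 0, 0],
  [0.002, 0, 0, 0, 0, 0],
  [0.003, 0, 0, 0, 0, 0],
  [0.003, 0, 0, 0, 0, 0],
])

```text
clock: 8.2
tool_pos: [0.5593, 0.15, 0.0904]
eef_rot: [0.716, 0.698, 0.001, 0.001]
contact_force: [0.8, -0.9, 8.8]
opening: 0.002
```

Emit:
carry_out([
  [0.001, 0, 0, 0, 0, 0],
  [0.002, 0, 0, 0, 0, 0],
  [0.003, 0, 0, 0, 0, 0],
  [0.003, 0, 0, 0, 0, 0],
])

```text
clock: 8.6
tool_pos: [0.5593, 0.1506, 0.0904]
eef_rot: [0.716, 0.698, -0.001, 0.002]
contact_force: [0.2, -3.9, 9.6]
opening: 0.004
```

```bash
python3 -c "
from h import *
st();p=r.snapshot('wrist')
cv2.imwrite('pics/w5.png',p['img'])
for l in ['shoulder','end_stop']: print(l,[(np.array(d['xyz']),round(d['p'],2)) for d in r.spot_point(p,l)[:2]])
st()"
```

```text
t 8.6 pos [0.5593 0.1506 0.0904] q [ 0.7164  0.6977 -0.0006  0.0016] F [ 0.241  -3.9324  9.5537] op 0.00427764529970356
shoulder [(array([0.5613, 0.1644, 0.0937]), 0.86)]
end_stop [(array([0.5607, 0.1863, 0.0571]), 0.62)]
t 8.75 pos [0.5593 0.1506 0.0904] q [ 0.7164  0.6977 -0.0006  0.0015] F [ 0.4226 -4.9616  8.929 ] op 0.005819664392944724
```

View pics/w5.png

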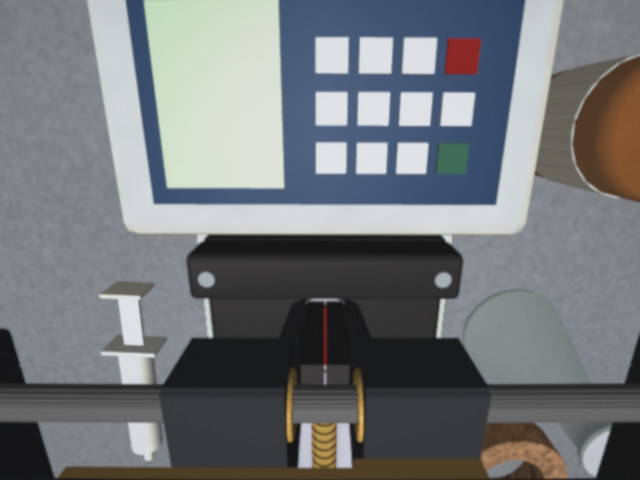

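Emit:
carry_out([
  [0.001, 0, 0, 0, 0, 0],
  [0.002, 0, 0, 0, 0, 0],
  [0.003, 0, 0, 0, 0, 0],
  [0.003, 0, 0, 0, 0, 0],
])

```text
clock: 9.15
tool_pos: [0.5593, 0.1523, 0.0904]
eef_rot: [0.717, 0.697, -0.001, 0.002]
contact_force: [-0.6, -6.5, 9.9]
opening: 0.007
```

Emit:
carry_out([
  [0.001, 0, 0, 0, 0, 0],
  [0.002, 0, 0, 0, 0, 0],
  [0.003, 0, 0, 0, 0, 0],
  [0.004, 0, 0, 0, 0, 0],
  [0.004, 0, 0, 0, 0, 0],
])

```text
clock: 9.65
tool_pos: [0.5593, 0.1563, 0.0904]
eef_rot: [0.717, 0.697, -0.001, 0.002]
contact_force: [-0.4, -7.3, 10.4]
opening: 0.003
```

```bash
python3 -c "
from h import *
st();p=r.snapshot('wrist')
cv2.imwrite('pics/w6.png',p['img'])
p=r.snapshot('scene');cv2.imwrite('pics/s6.png',cv2.resize(p['img'][160:340,270:510],None,fx=3.2,fy=3.2,interpolation=cv2.INTER_CUBIC))
st()"
```

```text
t 9.65 pos [0.5593 0.1563 0.0904] q [ 0.7167  0.6973 -0.0014  0.0019] F [-0.4409 -7.3316 10.4219] op 0.003213837279026929
t 9.75 pos [0.5593 0.1563 0.0903] q [ 0.7167  0.6973 -0.0014  0.0019] F [ 0.6849 -7.2673  9.3166] op 0.002343306012044108
```

View pics/w6.png

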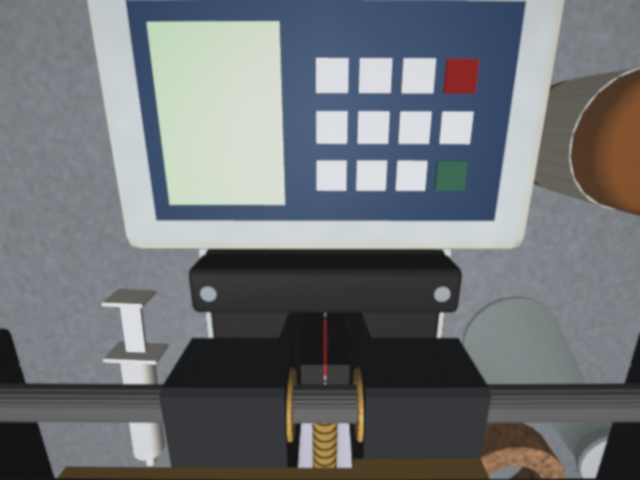

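View pics/s6.png

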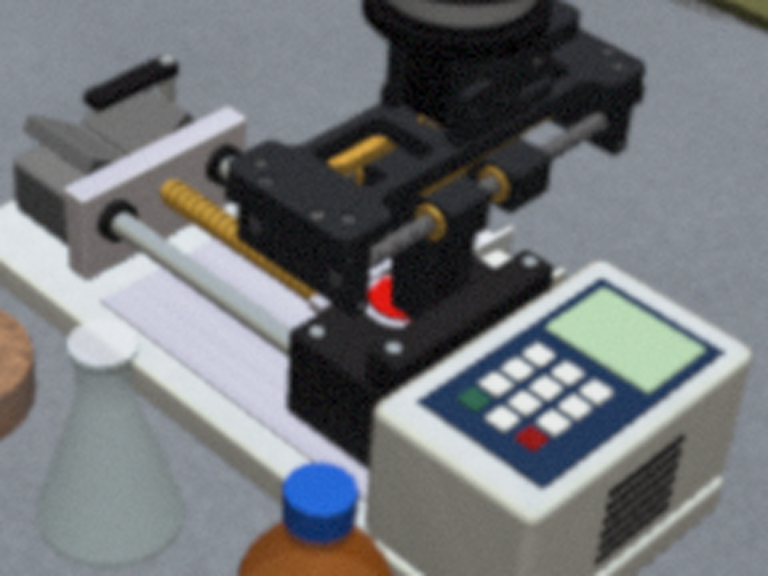

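The block is firmly against the stop: the finger now slips on the button at about 7 N. Lifting straight up.

Emit:
carry_out([
  [0, 0, -0.002, 0, 0, 0],
  [0, 0, -0.005, 0, 0, 0],
  [0, 0, -0.009, 0, 0, 0],
  [0, 0, -0.014, 0, 0, 0],
  [0, 0, -0.03, 0, 0, 0],
  [0, 0, -0.06, 0, 0, 0],
  [-0.02, 0, -0.1, 0, 0, 0],
  [-0.06, 0, -0.13, 0, 0, 0],
  [-0.1, 0, -0.15, 0, 0, 0],
  [-0.13, 0, -0.16, 0, 0, 0],
  [-0.14, 0, -0.16, 0, 0, 0],
  [-0.14, 0, -0.16, 0, 0, 0],
])

```text
clock: 10.95
tool_pos: [0.5547, 0.0194, 0.2492]
eef_rot: [0.717, 0.698, -0.0, -0.0]
contact_force: [-0.3, 0.7, -0.6]
opening: 0.006
```

```bash
python3 -c "
from h import *
st()
for c in ['scene','top','wrist']:
    s=r.get_state();p=r.snapshot(c)
    i=p['img']
    if c=='wrist':
        T=np.eye(4);T[:3,:3]=R.from_quat(s['eef_rot']).as_matrix();T[:3,3]=s['tool_pos'];p['extrinsics']=T@np.array(p['tool_from_camera'])
    try:
        u,_=red(p); print(c,u,px2w(p,[u],.096),px2w(p,[u],.090))
    except Exception as e: print(e)
    for l in ['release_top','shoulder','end_stop','syringe','bottle','flask','cork_ring']: print(l,[(np.array(d['xyz']),round(d['p'],2)) for d in r.spot_point(p,l)[:1]])
    if c=='scene': i=cv2.resize(i[160:340,270:510],None,fx=3.2,fy=3.2,interpolation=cv2.INTER_CUBIC)
    cv2.imwrite('pics/%s7.png'%c,i)
st()"
```

```text
t 10.95 pos [0.5547 0.0194 0.2492] q [ 0.7166  0.6975 -0.0005 -0.0005] F [-0.2756  0.6914 -0.6004] op 0.006369545552350268
scene [395.8204 249.2136] [[0.5581 0.1409 0.096 ]] [[0.5523 0.1363 0.09  ]]
release_top [(array([0.5581, 0.1389, 0.0963]), 0.6)]
shoulder [(array([0.5579, 0.1659, 0.0938]), 0.65)]
end_stop [(array([0.5566, 0.1906, 0.0598]), 0.67)]
syringe [(array([ 0.4234,  0.0584, -0.0042]), 0.66)]
bottle [(array([0.698 , 0.2257, 0.0011]), 0.89)]
flask [(array([0.6893, 0.0886, 0.003 ]), 0.96)]
cork_ring [(array([ 0.6952, -0.0252,  0.0024]), 0.91)]
top [241.6736 272.057 ] [[0.5576 0.1414 0.096 ]] [[0.5578 0.1421 0.09  ]]
release_top [(array([0.5514, 0.1405, 0.0973]), 0.69)]
shoulder [(array([0.5622, 0.1673, 0.0946]), 0.75)]
end_stop [(array([0.5617, 0.1886, 0.0583]), 0.59)]
syringe []
bottle [(array([0.7037, 0.2274, 0.0014]), 0.64)]
flask [(array([ 0.6905,  0.0866, -0.0015]), 0.88)]
cork_ring [(array([ 0.6881, -0.0208,  0.0006]), 0.87)]
wrist [325.5741  65.7896] [[0.5596 0.14   0.096 ]] [[0.5596 0.1407 0.09  ]]
release_top []
shoulder [(array([0.56  , 0.1649, 0.0943]), 0.68)]
end_stop [(array([0.5598, 0.1847, 0.0544]), 0.81)]
syringe [(array([ 0.4236,  0.0576, -0.0018]), 0.79)]
bottle []
flask [(array([ 0.6851,  0.0885, -0.0014]), 0.65)]
cork_ring [(array([ 0.6954, -0.0246, -0.0032]), 0.59)]
t 12.15 pos [0.5553 0.0204 0.2497] q [ 0.7157  0.6984  0.     -0.    ] F [ 0.405  -0.137  -0.9948] op 0.006770895816020135
```

View pics/scene7.png

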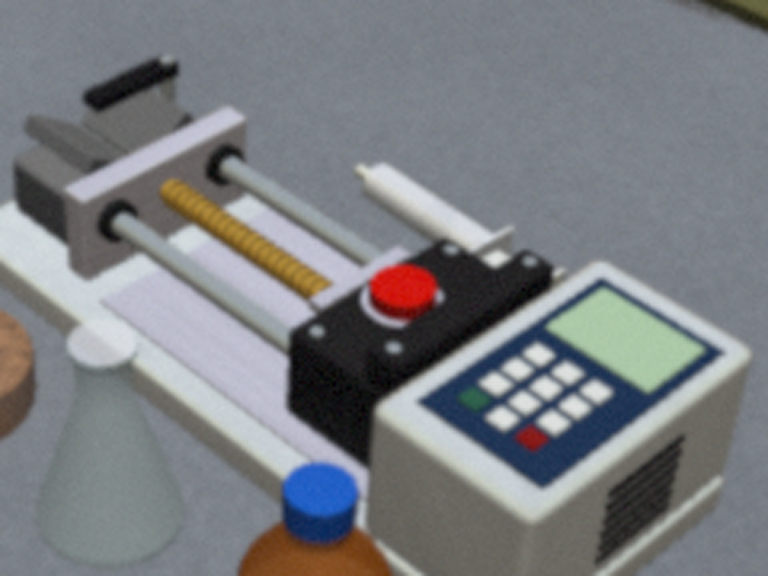

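View pics/wrist7.png

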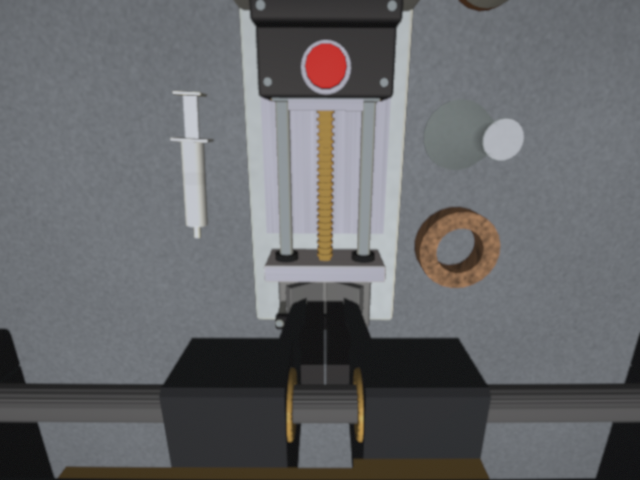

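The button stands up: the scene and top views agree at height 0.096 m. The block edges are in the same pixels as when it was pressed against the stop. Handing in.

```bash
python3 -c "
from h import *
print(r.finish_job()); st()"
```

```text
the job is handed in; nothing more can be done
None
the job is handed in; nothing more can be done
```

The pusher block is back against the end stop with the button up and locked, and I've handed the job in. I was given no verdict.

**What I did:** With the shut fingertips I pressed the red button to its hard stop, at about 10 N. Keeping it held down, I slid the block along the rods until it stopped against the collars. There the tip slipped on the button at about 7 N sideways, against the 40 N limit. I then lifted straight up and moved clear. Everything was done by about 12 s of the allowed 38 s.

**Last checks:**
- **Button:** the scene and top cameras both place it at about (0.558, 0.141), and they agree when its top is taken as 96 mm above the bench. That means it is fully up.
- **Block:** it did not visibly move in the scene pictures between pressing against the stop and letting go. The button's y position is within about 1–2 mm of what I expected at the end stop. This rests on the cameras, which are only good to about 2 mm, and the joint values can't be read directly.
- **Bystanders:** the networks found the bottle, flask, cork ring and syringe within their few-millimetre error of the starting places. Not every camera found every item. The top view missed the syringe, but the other two cameras found it, and the wrist view missed the bottle.
- **Robot:** it was touching nothing when I handed in.

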